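Bring the tripped workshop hoist back and hold it running

ROBOT

A 6-joint arm with a two-finger parallel gripper is mounted at the origin on the work surface. World frame = base frame: x ahead of the robot, y to its left, z up, the work surface at z = 0. Lengths are in mm, angles in rad, forces in N, time in s.
With the tool pointing down it reaches from about 350 to 775 mm from the base axis. Payload 7.3 kg.
Tool frame: the origin (TCP) lies between the finger pads; the fingertips stand 22 mm ahead of it and the grasp point (between the pads) lies 3 mm ahead of it (nose_length is the distance from the TCP to the fingertips, in mm); z points along the fingers, y is the direction in which the jaws open and shut (so a half turn about z gives the same grasp; the last joint's range is limited). The gripper opens to 92 mm and grips with 3 to 60 N. Pads are 19 mm wide; open, the fingers measure 130 mm over their backs; the gripper's body (75 mm by 190 mm) begins 47 mm behind the grasp point.
Start: joints at [-1.461, 0.342, 1.524, -0, 1.275, -0.146], TCP at [132.857, -507.929, 248.741] pointing down, gripper open.
Joint ranges: [-2.53, 2.53], [-0.77, 2.02], [0.04, 2.7], [-1, 4.14], [0.28, 2.66], [-3.11, 3.11]. Speed limits (rad/s): [2.57, 2.57, 3.14, 3.14, 3.14, 3.14].

INTERFACE

Orientations are given as [roll, pitch, yaw] about the fixed x, y, z axes, in that order (R = Rz(yaw) Ry(pitch) Rx(roll)).
In Python, from plant import get_obs, capture, close_job, nose_length gives the robot as it stands.
- The arm moves only by the tool step_arm, never from a script. Its argument "increments" is text: rows parted by semicolons, each of 7 numbers parted by spaces: the turn, a rotation vector about the tool's x, y, z in rad, then the shift along the tool's x, y, z in mm, then the opening, from -1 (shut) to 1 (fully open). A call has 1 to 20 rows; each row is the pose to reach, as a shift and turn from the pose commanded when the call began, along the tool's axes at that moment; what a row does not reach only later rows make up. A row lasts 1/8 s, in which the tool goes at most 62.5 mm and 10.7 degrees, less where a joint would pass 70% of its speed; a pose out of reach is approached as far as the arm can. A call with a gripper value outside its range is refused whole. The fingers move at their own pace and stop on an object; the grip force is fixed at half the most. Time passes only in rows, so rows that repeat a pose let the fingers close. It gives the time, the measured TCP pose, the force and the opening at its end, in the units of the state.
- get_obs(): the state, without advancing time (a new reading comes with each control period).
- capture(name): name is "scene" or "top" or "wrist"; returns a dict with "frame" (420x560x3 uint8, red, green, blue), "K" (3x3 intrinsics, pixels), "distortion" ([k1, k2, p1, p2, k3] as OpenCV has them; the pictures are not rectified), "extrinsics" (4x4, takes a point from world to camera coordinates); the wrist camera has in their place "tool_from_camera" (4x4, takes a point from camera to tool coordinates, whose origin is the TCP and whose axes are the flange's). Camera axes: x right, y down, z forward; pixel columns grow to the right and rows downward; lengths in mm; the calibration is good to about 2 mm. A picture is of the moment at which its call begins: read the wrist's pose just before it. There is no depth.
- close_job(): hands the job in, once; it reports no verdict.
The state is a dict: "time": time; "joint_positions": joint angles; "dq": joint speeds; "tau": joint torques, N m; "tool_pos": TCP position; "tcp_rot": TCP orientation; "contact_force": force on the tool from outside, world axes, zero at the start; "moment": the same for the moment, N m; "grip_width": finger opening in mm.
Only numpy, scipy, OpenCV 4.12 (cv2) and the standard library are available. Lean on these libraries where they do the work, as an engineer would, in place of code of your own. Each camera call takes 0.05 s, during which the arm holds its last target.

TASK

The workshop hoist has tripped: push the popped-out white breaker plunger fully home, then tip the red rocker switch fully on by pushing down its raised, white-striped half, and then press the green run button on the hoist's control box fully down and keep it down. The program finishes while a fingertip is still holding the green button down. Do it in that order, never press the red stop button, and leave the loose things on the bench where they are: nothing is to be picked up.

Things in the scene. Friction and masses are not known exactly. Their poses are not given: they have to be found in the camera images.
- breaker_top (a point): centre of the top face of the white breaker plunger (32 mm diameter, on a blue box 90 x 90 x 50 mm high). Popped out, its top is 68 mm above the table with an orange band showing below the white cap; pushed fully home it is 56 mm. It moves straight down. Frame z up, x and y along the box's sides. The box is fixed.
- breaker (a joint): travel of the white plunger, m: about 0 popped out, 0.012 fully home against its stop. It resists with about 4 N all the way and stays where it is pushed, with no spring
- rocker_raised (a point): where to push: on the top face of the red rocker's raised half (white stripe), 24 mm from the pivot, on its centre line. About 9 mm above the pivot when off, level with it when on. Each half is 36 mm long (x), 40 mm wide (y), 6 mm thick. Frame moves with the rocker: y along the hinge, x from the pivot to the striped end
- rocker_pivot (a point): pivot of the red rocker, at the bottom of its V, in the middle of a fixed grey box 100 x 70 x 42 mm high; 51 mm above the table. x points towards the striped end, y along the hinge, z up
- rocker (a joint): rocker angle, rad: 0 is off (striped half raised 0.4 rad, plain half level), 0.4 is fully on (striped half level and against its stop, plain half raised). About 3 to 4 N pushed down at the striped half tips it; it stays where it is left
- green_top (a point): centre of the top face of the green hold-to-run button, 32 mm diameter, on a fixed grey hoist control box 90 x 130 x 50 mm high; top 68 mm above the table when free, 60 mm fully down. Frame z up, y from the red button towards the green one (centres 64 mm apart)
- green (a joint): travel of the green button, m: 0 free, 0.008 fully down against its stop. Spring return: about 2 N to start, 6 N fully down
- red_top (a point): centre of the top face of the red stop button on the same control box, same size, travel and spring as the green one; not to be pressed
- red (a joint): travel of the red stop button, m: 0 free, 0.008 fully down
- socket: loose steel wrench socket standing up, 24 mm diameter, 36 mm high; origin at the centre of its underside
- bolt: loose dark steel bolt standing on its head, 26 mm across, 50 mm high; origin at the centre of its underside
- gasket: loose teal flat gasket ring, 100 mm outside, 52 mm inside, 6 mm thick; origin at the centre of its underside
- paint_can: loose purple can, 66 mm diameter, 90 mm high; origin at the centre of its underside
- carton: loose cardboard carton 80 x 110 x 70 mm high; origin at the centre of its underside
- wrench: loose steel wrench 180 mm long, lying flat; origin under its middle
- tape: loose roll of black tape lying flat, 84 mm outside, 60 mm inside, 25 mm high; origin at the centre of its underside
- bearing: loose steel bearing ring lying flat, 62 mm outside, 26 mm inside, 18 mm high; origin at the centre of its underside

How it is judged:
By the outcome, as a careful person would: the job done as asked, in the order asked, and still so for the second after the job is handed in, while the arm keeps its last pose, push and grip.
It also fails if it takes over 48 s, if anything falls off the work surface, if the arm or the gripper's body presses on something with over 40 N, if the wrist force passes 120 N, or if a joint passes its speed limit or range.

## Working session

There is one attempt and no reset: what is moved stays moved. The work goes in short steps, Python scripts to look and compute and a tool call to move; the robot and the scene stay as the last step left them, time stands still between calls to the robot, and variables do not carry over. Pictures are saved under pics/ and viewed, and the job is handed in when it is done.

Besides the shell and the picture viewer there is one more tool, called after "Request:" as a command line: name --argument value ..., lists and objects as JSON in quotes. step_arm: Moves the arm, as the interface text tells. Its arguments: {"type":"object","properties":{"increments":{"type":"string"}},"required":["increments"]}

```bash
mkdir -p pics; cat > h.py <<'E'
import numpy as np, cv2, json
from plant import get_obs, capture, close_job, nose_length
def snap(n,f):
    o=get_obs(); c=capture(n); cv2.imwrite('pics/'+f+'.png',c['frame'][:,:,::-1])
    np.savez('pics/'+f+'.npz',**{k:np.array(v) for k,v in c.items()},pos=o['tool_pos'],rot=o['tcp_rot'])
def ray(f,uv,z):
    d=np.load('pics/'+f+'.npz'); p=cv2.undistortPoints(np.array([[uv]],float),d['K'],d['distortion'])[0,0]
    E=d['extrinsics']; R=E[:3,:3];t=E[:3,3]; c=-R.T@t; v=R.T@np.array([p[0],p[1],1.]); return c+v*(z-c[2])/v[2]
def proj(f,P):
    d=np.load('pics/'+f+'.npz');E=d['extrinsics']
    return cv2.projectPoints(np.array(P,float).reshape(-1,1,3),cv2.Rodrigues(E[:3,:3])[0],E[:3,3],d['K'],d['distortion'])[0].reshape(-1,2)
E
python3 - <<'E'
from h import *
print(get_obs(),nose_length)
for n in('scene','top','wrist'): snap(n,n+'0')
E
python3 -c "
import cv2
for n in('scene','top'):
    pass"
```

```text
{'time': 0.0, 'joint_positions': array([-1.46099134e+00,  3.42697039e-01,  1.52506430e+00,  3.17878571e-05,
        1.27538969e+00, -1.45994945e-01]), 'dq': array([ 1.64532728e-03, -1.56377779e-03,  4.02222475e-05, -1.55930923e-03,
       -6.82224224e-04,  1.36983876e-03]), 'tau': array([-7.76026391e-04, -4.31246281e+01, -2.44222373e+01,  7.17707165e-02,
        5.58627828e-02, -9.20887464e-05]), 'tool_pos': array([ 132.82469595, -507.51494883,  248.04176949]), 'tcp_rot': array([-3.14005528e+00, -2.56779649e-04,  2.55790456e-01]), 'contact_force': array([-0.31317332, -1.18008404,  0.15431372]), 'moment': array([ 0.00066897, -0.00182609, -0.01965769]), 'grip_width': 91.7235137495337} 22.0
```

View pics/top0.png

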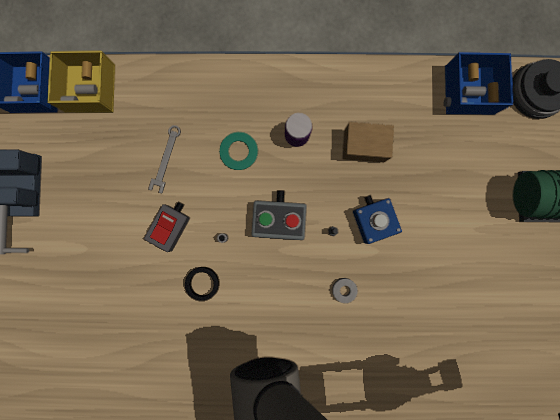

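View pics/scene0.png

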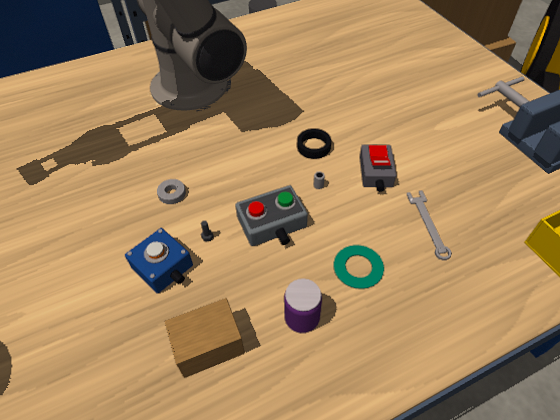

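The top view shows the rocker box at (167,227), the control box with green at (265,219) and red at (292,221), and the breaker plunger at (380,221). The scene view shows the same layout. I'll enlarge these areas.

```bash
python3 - <<'E'
from h import *
a=cv2.imread('pics/top0.png'); b=cv2.imread('pics/scene0.png')
def cr(i,x,y,w,h,s): return cv2.resize(i[y:y+h,x:x+w],None,fx=s,fy=s,interpolation=cv2.INTER_CUBIC)
cv2.imwrite('pics/c1.png',np.hstack([cr(a,135,190,65,70,6),cr(a,340,185,65,70,6)]))
cv2.imwrite('pics/c2.png',cr(a,215,180,130,80,6))
cv2.imwrite('pics/c3.png',np.hstack([cr(b,350,130,65,70,6),cr(b,120,220,65,70,6)]))
cv2.imwrite('pics/c4.png',cr(b,190,165,140,90,5.5))
for n,uv,z in [('white',(380,221),68),('green',(265,219),68),('red',(292,221),68),('rock',(167,227),51),('bolt',(332,231),50),('sock',(221,237.),36),('can',(298,122),90)]:
    print(n,ray('top0',uv,z).round(1))
for n,uv,z in [('white',(154.5,250),68),('green',(286,199),68),('red',(257,209),68)]:print(n,ray('scene0',uv,z).round(1))
E
```

```text
white [ 531.2 -243.2   68. ]
green [534.5  30.8  68. ]
red [530.1 -33.5  68. ]
rock [514.1 269.9  51. ]
bolt [ 506.8 -131.3   50. ]
sock [490.5 139.9  36. ]
can [763.2 -46.1  90. ]
white [ 540.  -245.2   68. ]
green [541.6  30.2  68. ]
red [538.3 -33.3  68. ]
```

View pics/c1.png

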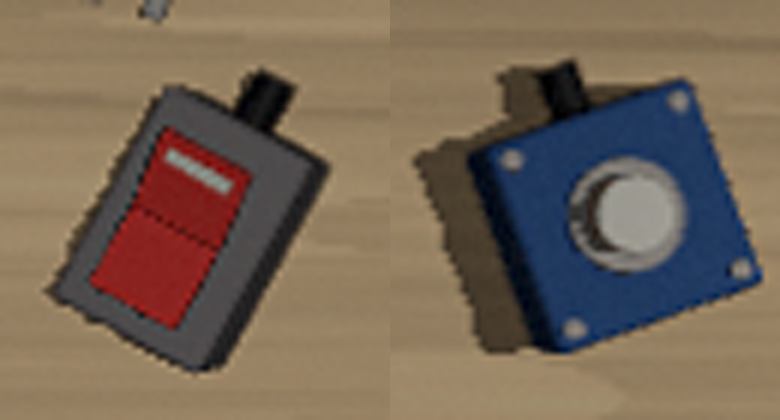

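View pics/c2.png

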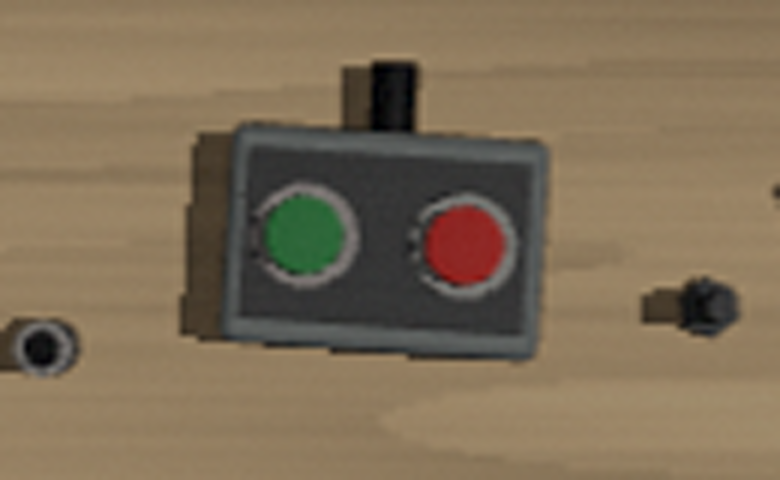

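View pics/c3.png

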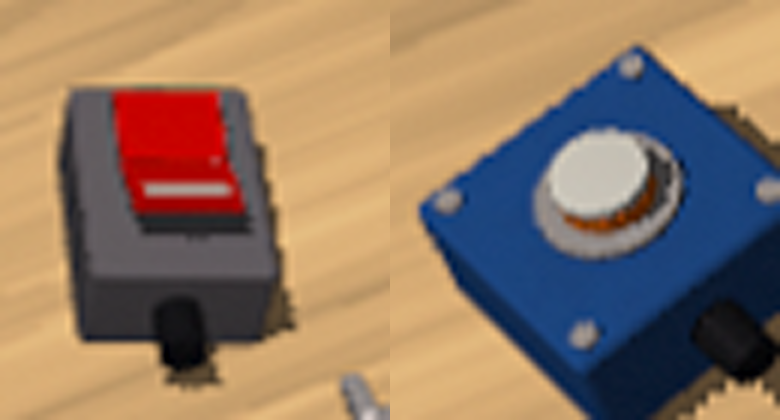

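View pics/c4.png

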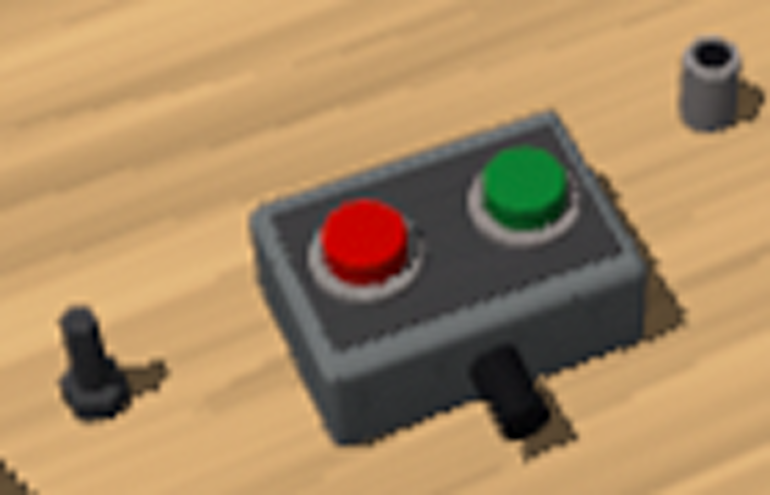

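```bash
python3 - <<'E'
from h import *
for n,a,b,z in [('white',(380.6,220.4),(154.2,248.9),68),('green',(265.4,218.6),(285.1,197.3),68),('red',(292.25,220.6),(255.8,206.8),68),('stripe',(167.6,218.1),(380.9,161.1),62)]:
    print(n,ray('top0',a,z).round(1),ray('scene0',b,z).round(1))
p=ray('top0',(164.6,227.6),51); print('pivot',p)
c=lambda x,y:(135+(x+.5)/6-.5,190+(y+.5)/6-.5)
# sides direction of rocker, box corners top z=42
for n,q,z in [('hl',(138,207),51),('hr',(222,250),51),('stL',(167,130),64),('stR',(250,174),64),('plL',(92,284),54),('plR',(174,328),54),('bTL',(170,87),42),('bTR',(328,165),42),('bBL',(52,291),42),('bBR',(207,370),42)]:
    print(n,ray('top0',c(*q),z).round(1))
d=lambda x,y:(350+(x+.5)/6-.5,130+(y+.5)/6-.5)
for n,q,z in [('hl',(225,160),51),('hr',(126,157),51),('bA',(70,92),42),('bB',(238,92),42),('bC',(92,277),42),('bD',(274,272),42)]:
    print('s',n,ray('scene0',d(*q),z).round(1))
E
```

```text
white [ 532.7 -244.6   68. ] [ 537.4 -245.    68. ]
green [535.5  29.8  68. ] [536.7  30.6  68. ]
red [531.1 -34.1  68. ] [532.  -33.1  68. ]
stripe [535.5 265.7  62. ] [535.7 266.3  62. ]
pivot [512.63777386 275.7314298   51.        ]
hl [521.1 293.1  51. ]
hr [503.9 258.4  51. ]
stL [551.8 278.   64. ]
stR [534.4 244.2  64. ]
plL [489.8 310.3  54. ]
plR [472.3 276.5  54. ]
bTL [570.6 283.8  42. ]
bTR [538.9 217.9  42. ]
bBL [486.6 330.8  42. ]
bBR [454.9 266.2  42. ]
s hl [521.2 294.8  51. ]
s hr [503. 263.  51.]
s bA [456.3 269.4  42. ]
s bB [486.1 326.9  42. ]
s bC [542.1 224.   42. ]
s bD [570.4 284.2  42. ]
```

Request:
step_arm --increments "0 0 0.06 38 -13 0 -1;0 0 0.12 76 -25 0 -1;0 0 0.18 114 -38 0 -1;0 0 0.24 152 -51 0 -1;0 0 0.30 190 -64 0 -1;0 0 0.36 228 -76 0 -1;0 0 0.42 266 -89 0 -1;0 0 0.48 304 -102 0 -1;0 0 0.54 342 -115 0 -1;0 0 0.60 380 -127 0 -1;0 0 0.66 418 -140 20 -1;0 0 0.726 455 -153 50 -1;0 0 0.726 455 -153 80 -1;0 0 0.726 455 -153 80 -1;0 0 0.726 455 -153 80 -1"

```text
time: 2.02
tool_pos: [534.6, -245.4, 169.8]
tcp_rot: [3.141, -0.001, -0.471]
contact_force: [0.4, -0.6, 0.3]
grip_width: 0.5
```

```bash
python3 - <<'E'
from h import *
o=get_obs();print(o)
snap('scene','scene1');snap('top','top1');snap('wrist','wrist1')
a=cv2.imread('pics/top1.png'); b=cv2.imread('pics/scene1.png')
w=cv2.imread('pics/wrist1.png')
cv2.imwrite('pics/m1.png',np.vstack([np.hstack([cv2.resize(a[150:290,320:460],(400,400)),cv2.resize(b[170:310,90:230],(400,400))])]))
d=np.load('pics/wrist1.npz');print(d['tool_from_camera'].round(3),d['K'])
E
```

```text
{'time': 2.025, 'joint_positions': array([-5.60501080e-01,  5.25256384e-01,  1.45874964e+00, -1.43422994e-04,
        1.15628349e+00,  1.48101560e+00]), 'dq': array([-0.00532379, -0.01795409, -0.01187183,  0.00144546, -0.00323833,
        0.00247275]), 'tau': array([ 3.37037556e-01, -4.95677376e+01, -2.23181641e+01,  5.50288183e-02,
       -4.76669997e-02, -1.50555254e-03]), 'tool_pos': array([ 534.5512037 , -245.35387565,  169.76602566]), 'tcp_rot': array([ 3.14134499e+00, -1.28611276e-03, -4.70662515e-01]), 'contact_force': array([ 0.41135856, -0.59042314,  0.27009685]), 'moment': array([ 0.07253277,  0.04847181, -0.01301684]), 'grip_width': 0.4991000757038278}
[[ 1.00000e-03 -9.55000e-01 -2.96000e-01  8.10190e+01]
 [ 1.00000e+00  1.00000e-03  0.00000e+00 -4.48000e-01]
 [-0.00000e+00 -2.96000e-01  9.55000e-01 -1.36583e+02]
 [ 0.00000e+00  0.00000e+00  0.00000e+00  1.00000e+00]] [[356.59861914   0.         289.26074094]
 [  0.         356.59861914 210.40546893]
 [  0.           0.           1.        ]]
```

View pics/m1.png

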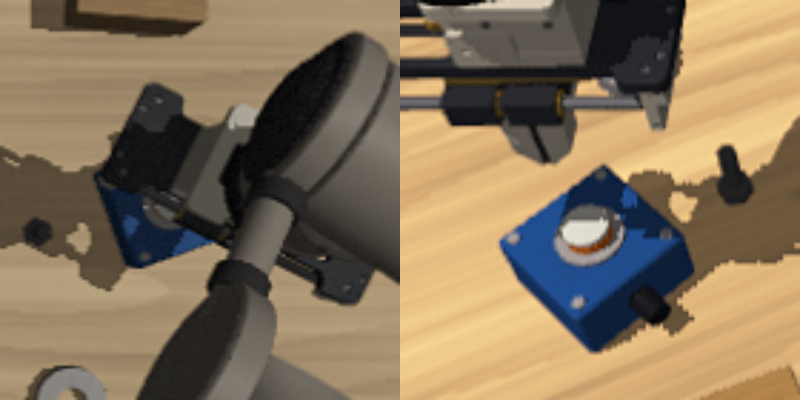

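View pics/wrist1.png

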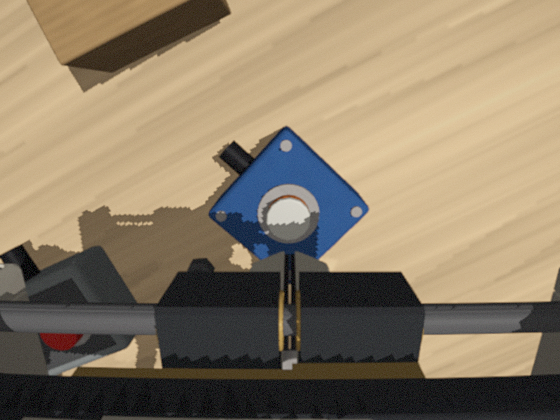

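The wrist view shows the white plunger centred at about (289,214), with the fingertips below it. I'll compute its position from this view.

```bash
cat >> h.py <<'E'
from scipy.spatial.transform import Rotation as Ro
def wray(f,uv,z):
    d=np.load('pics/'+f+'.npz'); p=cv2.undistortPoints(np.array([[uv]],float),d['K'],d['distortion'])[0,0]
    R=Ro.from_euler('xyz',d['rot']).as_matrix();T=d['tool_from_camera']
    c=R@T[:3,3]+d['pos']; v=R@T[:3,:3]@np.array([p[0],p[1],1.]); return c+v*(z-c[2])/v[2]
E
python3 - <<'E'
from h import *
print(wray('wrist1',(289,214),68),wray('wrist1',(286,127),50),wray('wrist1',(368,210),50),wray('wrist1',(209,213),50))
E
```

```text
[ 539.06618618 -247.23388159   68.        ] [ 592.34409139 -271.93266425   50.        ] [ 509.73431554 -299.31283894   50.        ] [ 562.13965288 -190.93798615   50.        ]
```

Request:
step_arm --increments "0 0 0 1.3 0.6 30 -1;0 0 0 1.3 0.6 60 -1;0 0 0 1.3 0.6 72 -1;0 0 0 1.3 0.6 76 -1;0 0 0 1.3 0.6 80 -1;0 0 0 1.3 0.6 82 -1;0 0 0 1.3 0.6 84 -1;0 0 0 1.3 0.6 86 -1;0 0 0 1.3 0.6 88 -1;0 0 0 1.3 0.6 88 -1"

```text
time: 3.42
tool_pos: [535.6, -246.2, 80.8]
tcp_rot: [3.141, -0.001, -0.47]
contact_force: [1.9, -0.5, 2.5]
grip_width: 0.5
```

Request:
step_arm --increments "0 0 0 0 0 1 -1;0 0 0 0 0 2 -1;0 0 0 0 0 3 -1;0 0 0 0 0 4 -1;0 0 0 0 0 4 -1;0 0 0 0 0 4 -1"

```text
time: 4.18
tool_pos: [535.6, -246.2, 78.1]
tcp_rot: [3.141, -0.002, -0.47]
contact_force: [-1.0, -0.2, 12.3]
grip_width: 0.4
```

Request:
step_arm --increments "0 0 0 0 0 1 -1;0 0 0 0 0 2 -1;0 0 0 0 0 2 -1;0 0 0 0 0 2 -1"

```text
time: 4.68
tool_pos: [535.7, -246.3, 77.8]
tcp_rot: [3.141, -0.003, -0.47]
contact_force: [-5.1, 2.1, 24.4]
grip_width: 0.2
```

Request:
step_arm --increments "0 0 0 0 0 -30 -1;0 0 0 0 0 -60 -1;0 0 0 0 0 -92 -1;0 0 0 -23 -45 -92 -1;0 0 0 -46 -91 -92 -1;0 0 0 -69 -136 -92 -1;0 0 0 -93 -182 -92 -1;0 0 0 -116 -227 -92 -1;0 0 0 -139 -273 -92 -1;0 0 0 -163 -318 -92 -1;0 0 0 -186 -364 -92 -1;0 0 0 -209 -409 -92 -1;0 0 0 -232 -455 -92 -1;0 0 0 -232 -455 -92 -1;0 0 0 -232 -455 -92 -1;0 0 0 -232 -455 -92 -1"

```text
time: 6.68
tool_pos: [534.4, 263.5, 166.3]
tcp_rot: [3.14, 0.001, -0.472]
contact_force: [0.3, -0.5, 0.9]
grip_width: 0.6
```

```bash
python3 - <<'E'
from h import *
o=get_obs();print(o['tool_pos'],o['tcp_rot'],o['joint_positions'])
snap('scene','scene2');snap('wrist','wrist2')
b=cv2.imread('pics/scene2.png')
cv2.imwrite('pics/m2.png',np.hstack([cv2.resize(b[210:300,110:200],(400,400),interpolation=2),cv2.resize(b[90:230,300:440],(400,400),interpolation=2)]))
E
```

```text
[534.39036328 263.50826776 166.33324542] [ 3.14038230e+00  7.63460228e-04 -4.71652523e-01] [ 3.29680966e-01  5.43212706e-01  1.43716380e+00 -3.20011387e-04
  1.16261672e+00  2.37225658e+00]
```

View pics/m2.png

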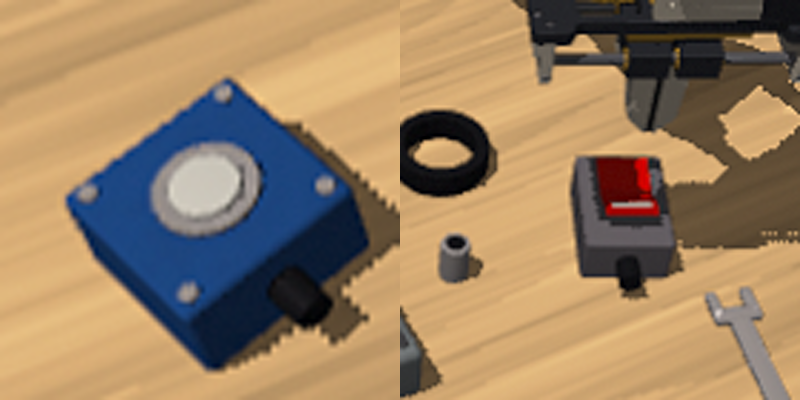

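View pics/wrist2.png

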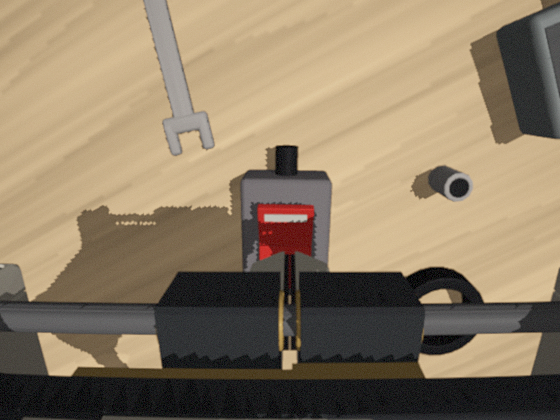

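In the scene view the breaker shows no orange band, so the plunger is home. In the wrist view the rocker is square to the tool, with its stripe at about (286,217).

```bash
python3 - <<'E'
from h import *
s=wray('wrist2',(286,217),63);print(s, wray('wrist2',(286,206),65),wray('wrist2',(241,172),42),wray('wrist2',(332,172),42))
R=Ro.from_euler('xyz',get_obs()['tcp_rot']).as_matrix()
print(R.T@(s-get_obs()['tool_pos']))
E
```

```text
[537.25820411 265.03961107  63.        ] [545.01825807 261.0441802   65.        ] [577.64414631 282.08638566  42.        ] [546.96066138 221.86174321  42.        ]
[  1.6676079   -2.51499519 103.64534829]
```

Request:
step_arm --increments "0 0 0 2 -1.5 30 -1;0 0 0 2 -1.5 60 -1;0 0 0 2 -1.5 72 -1;0 0 0 2 -1.5 76 -1;0 0 0 2 -1.5 80 -1;0 0 0 2 -1.5 83 -1;0 0 0 2 -1.5 86 -1;0 0 0 2 -1.5 89 -1;0 0 0 2 -1.5 91 -1;0 0 0 2 -1.5 91 -1"

```text
time: 8.02
tool_pos: [536.9, 265.3, 75.5]
tcp_rot: [3.141, 0.0, -0.47]
contact_force: [0.2, 0.8, 2.2]
grip_width: 0.2
```

Request:
step_arm --increments "0 0 0 0 0 1 -1;0 0 0 0 0 2 -1;0 0 0 0 0 3 -1;0 0 0 0 0 4 -1;0 0 0 0 0 4 -1;0 0 0 0 0 4 -1"

```text
time: 8.78
tool_pos: [537.0, 265.4, 73.1]
tcp_rot: [-3.141, -0.0, -0.47]
contact_force: [-3.3, -1.7, 13.4]
grip_width: 0.3
```

Request:
step_arm --increments "0 0 0 0 0 1 -1;0 0 0 0 0 2 -1;0 0 0 0 0 2 -1;0 0 0 0 0 2 -1"

```text
time: 9.28
tool_pos: [537.1, 265.4, 73.0]
tcp_rot: [-3.14, -0.001, -0.47]
contact_force: [-6.7, -2.5, 25.8]
grip_width: 0.2
```

Request:
step_arm --increments "0 0 0 0 0 -30 -1;0 0 0 0 0 -60 -1;0 0 0 0 0 -92 -1;0 0 0 20 42 -92 -1;0 0 0 42 84 -92 -1;0 0 0 63 126 -92 -1;0 0 0 84 168 -92 -1;0 0 0 105.5 210 -92 -1;0 0 0 105.5 210 -92 -1;0 0 0 105.5 210 -92 -1;0 0 0 105.5 210 -92 -1"

```text
time: 10.65
tool_pos: [535.7, 31.5, 161.5]
tcp_rot: [3.142, 0.001, -0.469]
contact_force: [-0.0, -0.7, 0.9]
grip_width: 0.4
```

```bash
python3 - <<'E'
from h import *
o=get_obs();print(o['tool_pos'],o['tcp_rot'],o['joint_positions'])
snap('scene','scene3');snap('wrist','wrist3');snap('top','top3')
b=cv2.imread('pics/scene3.png');a=cv2.imread('pics/top3.png')
cv2.imwrite('pics/m3.png',np.hstack([cv2.resize(b[120:210,330:420],(400,400),interpolation=2),cv2.resize(a[190:260,135:205],(400,400),interpolation=2)]))
E
```

```text
[535.6594642   31.47487598 161.46728638] [ 3.14150728e+00  7.38495718e-04 -4.68681172e-01] [-8.42864997e-02  4.48586728e-01  1.61794157e+00  2.24773296e-04
  1.07578099e+00  1.95508412e+00]
```

View pics/m3.png

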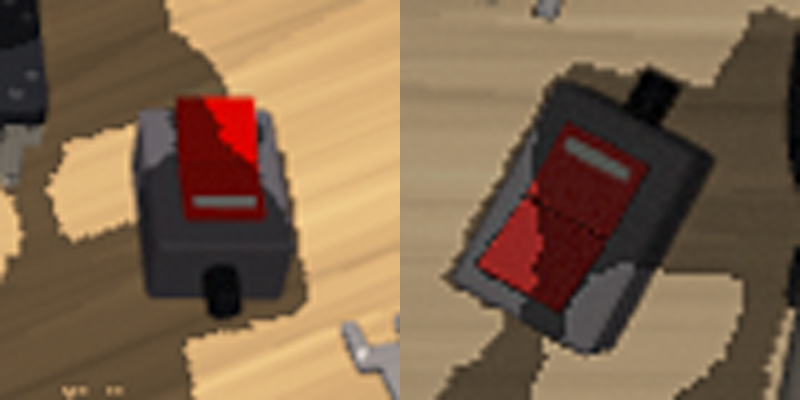

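View pics/wrist3.png

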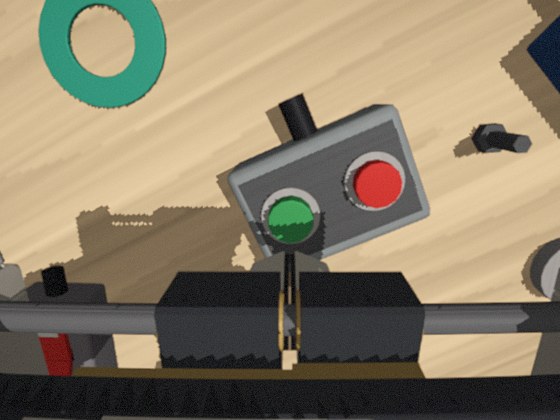

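View pics/scene3.png

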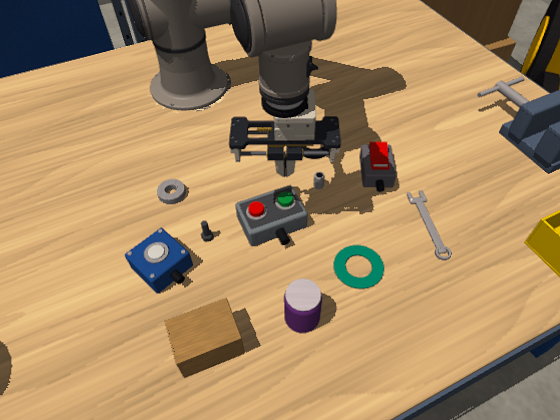

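The striped half is level and the plain half raised, so the rocker is on. In the wrist view green is at (291,219) and red at (378,184), and the loose items haven't moved.

```bash
python3 - <<'E'
from h import *
R=Ro.from_euler('xyz',get_obs()['tcp_rot']).as_matrix();p=get_obs()['tool_pos']
for uv in[(291,219),(378,184)]:
  s=wray('wrist3',uv,68);print(s,R.T@(s-p))
E
```

```text
[538.50090142  29.13099109  68.        ] [ 3.37391499  0.698542   93.62334911]
[534.35226133 -33.30687993  68.        ] [27.87134332 58.27957147 93.62195658]
```

Request:
step_arm --increments "0 0 0 1.5 0.3 30 -1;0 0 0 1.5 0.3 55 -1;0 0 0 1.5 0.3 65 -1;0 0 0 1.5 0.3 69 -1;0 0 0 1.5 0.3 72 -1;0 0 0 1.5 0.3 75 -1;0 0 0 1.5 0.3 78 -1;0 0 0 1.5 0.3 80 -1;0 0 0 1.5 0.3 81 -1;0 0 0 1.5 0.3 82 -1;0 0 0 1.5 0.3 82 -1;0 0 0 1.5 0.3 82 -1"

```text
time: 12.3
tool_pos: [537.7, 29.3, 82.0]
tcp_rot: [-3.141, -0.002, -0.47]
contact_force: [-5.2, 1.1, 20.0]
grip_width: 0.5
```

Request:
step_arm --increments "0 0 0 0 0 0.5 -1;0 0 0 0 0 0.5 -1;0 0 0 0 0 0.5 -1;0 0 0 0 0 0.5 -1"

```text
time: 12.8
tool_pos: [537.8, 29.4, 81.9]
tcp_rot: [-3.141, -0.003, -0.47]
contact_force: [-6.8, 1.1, 23.3]
grip_width: 0.6
```

```bash
python3 - <<'E'
from h import *
snap('scene','scene4')
b=cv2.imread('pics/scene4.png')
cv2.imwrite('pics/m4.png',cv2.resize(b[130:290,120:410],(798,440),interpolation=2))
o=get_obs();print(o['tool_pos'],o['contact_force'],o['time'])
E
```

```text
[537.76333305  29.34473272  81.93243566] [-6.84430384  0.86578525 23.17656625] 12.85
```

View pics/m4.png

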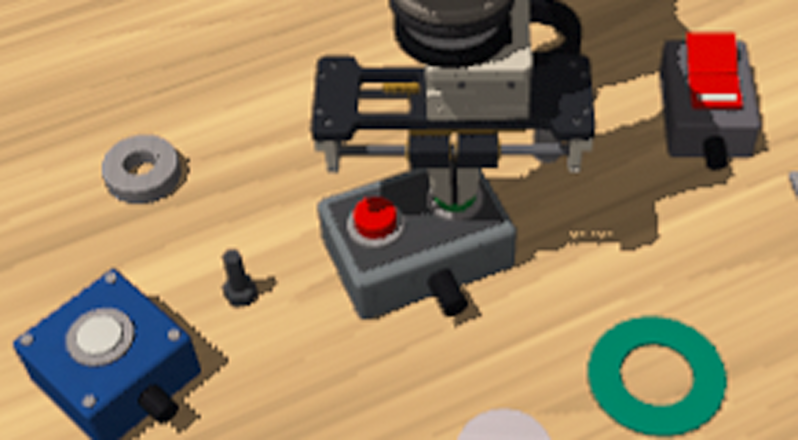

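The picture shows the fingertips on the green button at about (457,207), pressed down. Red at (375,217) is untouched, the breaker is home and the rocker is on. I'm handing in.

```bash
python3 -c "
from h import *
print(close_job())"
```

```text
the job is handed in; nothing more can be done
None
```

The job is handed in, done in the order asked at about 12.9 s, with the shut fingertips still holding the green button down.

- **Breaker:** I pushed the white plunger to its stop. The fingertips ended at about 56 mm with 24 N, and no orange band showed afterwards.
- **Rocker:** I pushed the striped half down to its stop. The fingertips ended at about 51 mm with about 26 N. The pictures show the striped half level and the plain half raised.
- **Green button:** At hand-in the fingertips were at 59.9 mm with about 23 N, which means fully down.

The last picture shows the red button untouched. I touched none of the loose items and the pictures show no sign of them moving, though I did not measure their positions again.

The camera estimates of the targets differed by up to about 6 mm (breaker plunger), and I aimed between them. No check failed.

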